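# Chock a Go bowl lid in the slide channel and draw the bolt

### The arm

A 6-joint arm with a two-finger parallel gripper is mounted at the origin on the work surface. World frame = base frame: x ahead of the robot, y to its left, z up, the work surface at z = 0. Lengths are in m, angles in rad, forces in N, time in s.
With the tool pointing down it reaches from about 0.325 to 0.775 m from the base axis. Payload 5.5 kg.
Tool frame: the origin (TCP) lies on the centre line of the jaws, within the pads' length; the fingertips stand 25 mm ahead of it and the grasp point (between the pads) lies 6 mm ahead of it; z points along the fingers, y is the line along which they close (so a half turn about z gives the same grasp; the last joint's range is limited). The gripper opens to 85 mm and grips with 20 to 120 N. Pads are 22 mm wide; open, the fingers measure 114 mm over their backs; the gripper's body (76 mm by 85 mm) begins 54 mm behind the grasp point. The pads swing forward as they close: fully open they stand 13 mm farther back than shut.
Start: joints at [1.29, 0.091, 1.231, -0, 1.82, -0.057], TCP at [0.133, 0.585, 0.256] pointing down, gripper open.
Joint ranges: [-2.87, 2.87], [-0.86, 2.18], [0.17, 2.46], [-1.51, 4.65], [0.06, 2.69], [-2.65, 2.65]. Speed limits (rad/s): [2.57, 2.57, 3.01, 3.14, 3.14, 3.14].

### API

Orientations are given as a unit quaternion [x, y, z, w].
In Python, from rig import manip gives the robot as it stands.
- The arm moves only by the tool carry_out, never from a script. Its argument "plan" is a list of rows, each a list of 5 numbers: the gripper's target within -1 to 1 (shut at 1, half-way at 0, fully open at -1), then the shift along the tool's x, y, z normalised to -1 to 1, where 1 is 250 mm, then the turn about the tool's z normalised to -1 to 1, where 1 is pi/2 rad. In form: [[hand, tx, ty, tz, spin], ...]. A call has exactly 5 rows; each row is the pose to reach, as a shift and turn from the pose commanded when the call began, along the tool's axes at that moment; what a row does not reach only later rows make up. A row lasts 1/10 s, in which the tool goes at most 50 mm and 8.59 degrees, less where a joint would pass 70% of its speed; a pose out of reach is approached as far as the arm can. A call with a number of a shift or a turn outside -1 to 1 is refused whole. A call with a gripper value outside its range is refused whole. The fingers move at their own pace and stop on an object; "force" is the grip in N (left out, the last holds). Time passes only in rows, so rows that repeat a pose let the fingers close, or fill a call up. It gives the time, the measured TCP pose, the force, the opening and the grip force at its end, in the units of the state.
- manip.read_state(): the state, without advancing time (a new reading comes with each control period).
- manip.capture(name): name is "side" or "top" or "wrist"; returns a dict with "image" (420x560x3 uint8, blue, green, red), "fx", "fy", "cx", "cy" (pixels), "k1" (the pictures are not rectified: a ray, as slopes to the right and down, at radius r is drawn at 1 + k1 r^2 times it, then the intrinsics apply), "pose" (4x4, takes a point from camera to world coordinates); the wrist camera has in their place "T_tool_cam" (4x4, takes a point from camera to tool coordinates, whose origin is the TCP and whose axes are the flange's). Camera axes: x right, y up, looking along -z (the intrinsics and any distortion apply to the point x, -y, -z); pixel columns grow to the right and rows downward; lengths in m; the calibration is good to about 2 mm. A picture is of the moment at which its call begins: read the wrist's pose just before it. There is no depth.
- manip.close_job(): hands the job in; it is judged then, once.
The state is a dict: "time_s": time; "joint_positions": joint angles; "qvel": joint speeds; "effort": joint torques, N m; "tool_pos": TCP position; "eef_rot": TCP orientation; "contact_force": force on the tool from outside, world axes, zero at the start; "moment": the same for the moment, N m; "finger_gap": opening from 0.0 (shut) to 1.0 (fully open); "gripper_force": force on a finger pad.
Only numpy, scipy, OpenCV 4.12 (cv2) and the standard library are available. Lean on these libraries where they do the work, as an engineer would, in place of code of your own. Each camera call takes 0.05 s, during which the arm holds its last target. There are 200 camera calls.

### The job

The Go bowl lid stands on edge in the sloping channel, kept from rolling down only by the brass bolt across its low side. Take the wooden chock by its post, set it in the channel below the lid with its sloping nose uphill, and slide it up against the lid's low side until the lid has rolled up against the head rest and is firmly pressed there for a moment, with about 8 newtons and never more than 12, which would bruise it. Let go, then draw the bolt fully out so that the chock alone holds the lid; do not touch the lid with the gripper, and leave the other tools and the small disc on the bench where they are.

Things in the scene. Friction and masses are not known exactly. Their poses are not given: they have to be found in the camera images.
- channel: Fixed wooden slide channel, 430 mm long: origin on the bench, 240 mm from its low end, x level towards its uphill end, y across it to the bolt's tab side, z up. Its floor climbs 6 degrees towards +x, 40 mm above the bench at the origin. Walls 31 mm apart inside, 12 mm thick, 24 mm high above the floor. End stop at the low end (inner face at x = -224 mm), 40 mm above the floor.
- lid_center (a point): Centre of the mulberry Go bowl lid, a disc 110 mm across, 28 mm thick, about 0.16 kg, standing on edge in the channel, its axis across it; it can roll along it. It starts resting on the bolt, at x = 4 mm in the channel's frame. When the chock's face touches it, its centre is 125 mm farther along the floor than the chock's post.
- lid: The same lid (y along its axis, frame turns as it rolls). Uphill of it a wooden head rest straddles the channel; its sprung cork pad (about 6 N per mm) leans a little over the lid (14 degrees off square to the floor). It is clamped anew each time, so the lid can roll 6 to 34 mm uphill before it meets the pad; this is not measured but found by feel.
- chock_post (a point): Grip point in the chock's post, 60 mm above the chock's underside (the post's top is at 82 mm); x points to the chock's sloping nose, y across it, z up. The post is 22 mm along x and 20 mm along y.
- chock: Loose dark wooden chock with a brass weight as its heel, about 0.24 kg, 140 mm long, 28 mm wide, body 31 mm high: origin mid-underside, x to its nose, whose face slopes 50 degrees, toe at x = 70 mm; the grip post stands over its centre of mass at x = -30 mm. It starts upright on the bench and fits the channel with 1.5 mm to spare each side; it can pivot in the grip.
- bolt (a joint): Sliding bolt across the channel, m: 0 is shut (rod below the lid), 0.060 is fully drawn along the channel's +y. It moves with about 2 N and stays where it is left.
- bolt_tab (a point): Grip point in the bolt's upright wooden tab, 18 mm below its top and 30 mm above the rod's top; the tab is 18 mm along the channel, 14 mm across it, 38 mm clear of the bolt's guide, and moves with the bolt. The 10 mm rod crosses the channel beside it, 55 mm above the floor, 60 mm downhill of the lid's centre: the chock is set in below it and its nose slides under it.
- test_disc: Bystander: lacquered disc 44 mm across, 7 mm thick, lying flat; origin under its centre.
- burnisher: Bystander: horn burnisher, 160 mm long, 18 mm thick, lying down; origin under its middle.
- caliper: Bystander: steel outside caliper, 125 mm long, 90 mm wide, lying flat; origin at its pivot.
- mallet: Bystander: wooden mallet, 200 mm long, lying down; origin in its handle's half near the middle.
- glue_brush: Bystander: brush lying down.
There are look-alikes about, which are no part of the job. Leave any green or red look-alike of the lid alone. Leave any pink or white look-alike of the chock alone.

How it is judged:
By the outcome, as a careful person would: the job done as asked, in the order asked, and still so for the second after the job is handed in, with the robot touching nothing.
It also fails if it takes over 66 s, if anything falls off the work surface, if the arm or the gripper's body presses on something with over 40 N, if the wrist force passes 120 N, or if a joint passes its speed limit or range.

## Working session

There is one attempt and no reset: what is moved stays moved. The work goes in short steps, Python scripts to look and compute and a tool call to move; the robot and the scene stay as the last step left them, time stands still between calls to the robot, and variables do not carry over. Pictures are saved under pics/ and viewed, at most 10 in all, crops included, and the job is handed in when it is done.

Besides the shell and the picture viewer there is one more tool, called after "Request:" as name(argument=value, ...), one argument or row to a line, values as JSON. carry_out: Moves the arm, as the interface text tells. Scaled input: -1 to 1 covers 250 mm each way for a shift and pi/2 rad each way for a turn. Its arguments: {"type":"object","properties":{"plan":{"type":"array"},"force":{"type":"number"}},"required":["plan"]}

```bash
mkdir -p pics; ls; cat > h.py <<'E'
import numpy as np, cv2
from rig import manip
from scipy.spatial.transform import Rotation as R
def cap(n):
    s=manip.read_state(); c=manip.capture(n)
    if n=='wrist':
        T=np.eye(4);T[:3,:3]=R.from_quat(s['eef_rot']).as_matrix();T[:3,3]=s['tool_pos']
        c['pose']=T@np.array(c['T_tool_cam'])
    c['pose']=np.array(c['pose']); return c
def ray(c,u,v):
    K=np.array([[c['fx'],0,c['cx']],[0,c['fy'],c['cy']],[0,0,1.]])
    p=cv2.undistortPoints(np.array([[[u,v]]],float),K,np.array([c['k1'],0,0,0.]))[0,0]
    d=c['pose'][:3,:3]@np.array([p[0],-p[1],-1]); return c['pose'][:3,3],d/np.linalg.norm(d)
def onz(c,u,v,z):
    o,d=ray(c,u,v); return o+d*(z-o[2])/d[2]
def proj(c,P):
    q=np.linalg.inv(c['pose'])@np.append(P,1); x,y=q[0]/-q[2],-q[1]/-q[2]
    f=1+c['k1']*(x*x+y*y); return np.array([c['fx']*x*f+c['cx'],c['fy']*y*f+c['cy']])
E
python3 - <<'E'
from h import *
import pickle
s=manip.read_state(); print(s)
d={n:cap(n) for n in('side','top')}
pickle.dump(d,open('c0.pkl','wb'))
for n in d: cv2.imwrite(f'pics/{n}0.png',d[n]['image']); print(n,d[n]['pose'].round(3).tolist(),d[n]['fx'],d[n]['k1'])
E
```

```text
pics
{'time_s': 0.0, 'joint_positions': array([ 1.29031318e+00,  9.18679999e-02,  1.23191160e+00,  1.43551126e-05,
        1.81983708e+00, -5.67186316e-02]), 'qvel': array([-5.78132235e-05,  3.79098500e-04, -1.02089567e-03, -6.07931849e-04,
       -2.22329347e-03, -1.92417748e-03]), 'effort': array([ 5.51907499e-05, -4.58710206e+01, -4.18036509e+01, -9.76573847e-05,
        1.12205691e-02, -1.03679906e-05]), 'tool_pos': array([0.13307966, 0.58479726, 0.25513085]), 'eef_rot': array([ 1.11647177e-01,  9.93747394e-01, -9.96497725e-04, -1.76678671e-04]), 'contact_force': array([-0.10236105,  0.62468162,  0.14357187]), 'moment': array([ 0.01775445, -0.05617074, -0.05178974]), 'gripper_force': 0.0, 'finger_gap': 0.9978070030354331}
side [[-0.998, 0.053, -0.04, 0.402], [-0.065, -0.666, 0.743, 1.076], [0.012, 0.744, 0.668, 1.123], [0.0, 0.0, 0.0, 1.0]] 458.37397262478197 -0.013002363019013696
top [[0.004, 0.976, -0.219, 0.209], [-1.0, 0.005, 0.006, -0.047], [0.007, 0.219, 0.976, 1.366], [0.0, 0.0, 0.0, 1.0]] 426.50293401975057 -0.007639548239123193
```

View pics/top0.png

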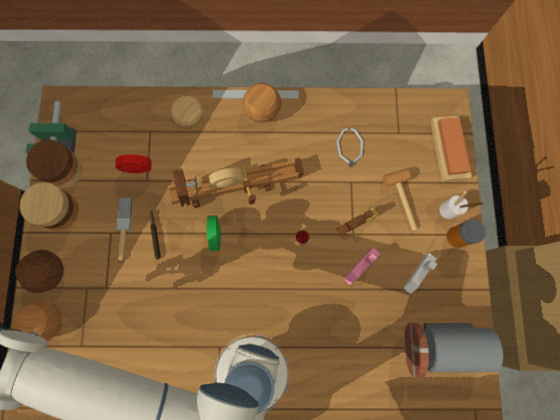

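View pics/side0.png

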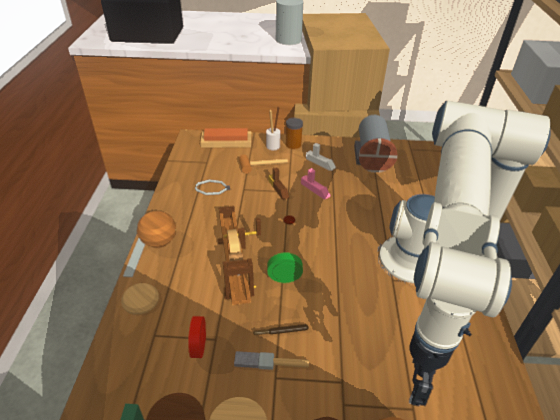

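The top view shows the channel from (170,188) to (300,168). The pale lid is at (227,177), the bolt tab near (247,203) and the head rest at (185,188). Chock candidates are dark (357,222), pink (362,266) and white (420,273). The dark one fits because it is dark wood with brass. Lid candidates are pale in the channel, green (213,233) and red (133,163), and only the pale one stands in the channel. I'll confirm with an enlarged crop.

```bash
python3 - <<'E'
from h import *
import pickle
d=pickle.load(open('c0.pkl','rb'))
t=d['top']['image'];s=d['side']['image']
a=cv2.resize(t[150:250,160:310],None,fx=5,fy=5,interpolation=3)[:,:750]
b=cv2.resize(t[190:250,320:400],None,fx=5,fy=5,interpolation=3)
a=cv2.resize(t[150:210,160:310],None,fx=5,fy=5,interpolation=3)
c=cv2.resize(s[160:210,260:335],(400,267),interpolation=3)
o=np.zeros((600,800,3),np.uint8);o[:300,:750]=a;o[300:600,:400]=b;o[300:567,400:800]=c
cv2.imwrite('pics/c1.png',o)
cv2.imwrite('pics/c2.png',cv2.resize(s[195:310,200:310],None,fx=5,fy=5,interpolation=3))
E
```

```text
(no output)
```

View pics/c1.png

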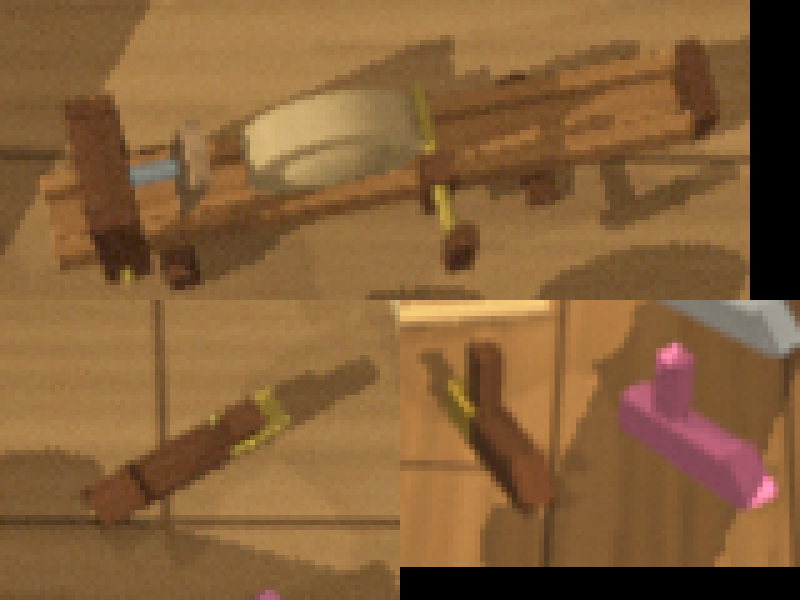

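View pics/c2.png

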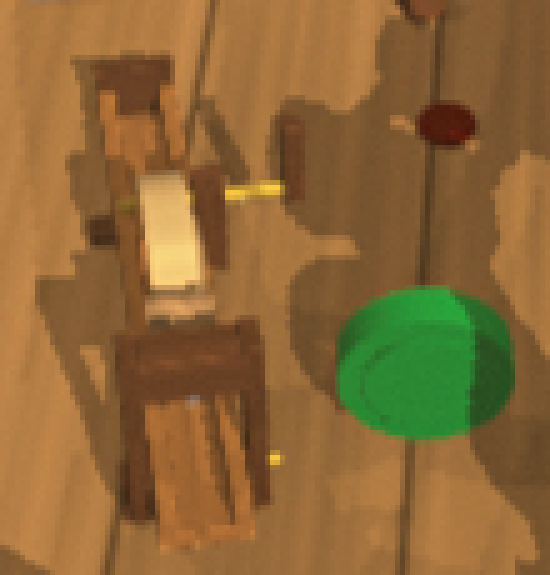

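The crop confirms the dark chock: brass heel at top px (375,210), nose end at (341,230), and post top near (368,214). The pale lid rests on the brass rod, and the tab top is at about (252,199). The low end stop is at (299,167).

```bash
python3 - <<'E'
from h import *
import pickle
d=pickle.load(open('c0.pkl','rb'));t=d['top']
for n,u,v,z in [('toe',341,230,.0),('post',368,213.6,.082),('heel',376,209,.03),('stop',299.4,167,.056),('tab',252.4,199.4,.14),('lidtop',160+66,150+20,.15),('upend_a',170,185,.063+.024),('upend_b',173,203,.087)]: print(n,onz(t,u,v,z).round(3))
w=cap('wrist'); print(np.array(w['T_tool_cam']).round(3),w['fx'],w['cx'],w['cy'])
E
```

```text
toe [ 0.439 -0.284  0.   ]
post [ 0.477 -0.355  0.082]
heel [ 0.503 -0.394  0.03 ]
stop [ 0.634 -0.147  0.056]
tab [ 0.505 -0.001  0.14 ]
lidtop [0.593 0.079 0.15 ]
upend_a [0.563 0.258 0.087]
upend_b [0.506 0.245 0.087]
[[-0.     0.965  0.262  0.066]
 [ 1.    -0.     0.    -0.001]
 [ 0.     0.262 -0.965 -0.118]
 [ 0.     0.     0.     1.   ]] 321.1614145792233 282.8005475554458 203.6247974944606
```

```bash
cat >> h.py <<'E'
def mv(target,yh=None,start=None,sh=None):
    """normalised tool move to a world TCP target, tool y heading yh deg (mod 180)"""
    s=manip.read_state(); Rm=R.from_quat(s['eef_rot']).as_matrix()
    p=s['tool_pos'] if start is None else np.array(start)
    h=np.degrees(np.arctan2(Rm[1,1],Rm[0,1])) if sh is None else sh
    a=np.radians(h);M=np.array([[-np.sin(a),np.cos(a),0],[np.cos(a),np.sin(a),0],[0,0,-1]])
    d=M@(np.array(target)-p)
    sp=0 if yh is None else -(((yh-h)+90)%180-90)
    print('from',p.round(4),'yaw',round(h,2),'shift',(d/.25).round(4),'spin',round(sp/90,4),'len',np.linalg.norm(d).round(4))
def st():
    s=manip.read_state();print(round(s['time_s'],2),s['tool_pos'].round(4),'F',s['contact_force'].round(2),'gap',round(s['finger_gap'],3),'gf',round(s['gripper_force'],1),'j',s['joint_positions'].round(2))
E
python3 - <<'E'
from h import *
mv([.30,.41,.34],28)
mv([.45,.22,.36],28,[.30,.41,.34],40)
E
```

```text
from [0.1331 0.5849 0.2554] yaw 77.18 shift [-0.8061 -0.5339 -0.3383] spin 0.5464 len 0.2561
from [0.3  0.41 0.34] yaw 40 shift [-0.9679 -0.0289 -0.08  ] spin 0.1333 len 0.2429
```

Request:
carry_out(
  plan=[
    [-1,-0.16,-0.1,-0.07,0.09],
    [-1,-0.32,-0.21,-0.14,0.18],
    [-1,-0.48,-0.32,-0.21,0.27],
    [-1,-0.64,-0.42,-0.28,0.36],
    [-1,-0.78,-0.52,-0.34,0.45],
  ],
)

```text
time_s: 0.65
tool_pos: [0.2954, 0.4135, 0.3417]
eef_rot: [0.451, 0.892, -0.0, 0.0]
contact_force: [0.8, 0.5, 1.1]
finger_gap: 1.001
gripper_force: 0.0
```

Request:
carry_out(
  plan=[
    [-1,-0.2,0,-0.02,0.09],
    [-1,-0.39,0,-0.04,0.12],
    [-1,-0.58,0,-0.06,0.12],
    [-1,-0.77,0,-0.08,0.12],
    [-1,-0.95,0,-0.08,0.12],
  ],
)

```text
time_s: 1.15
tool_pos: [0.4372, 0.2227, 0.362]
eef_rot: [0.531, 0.847, 0.001, 0.0]
contact_force: [0.9, 0.7, -1.4]
finger_gap: 1.002
gripper_force: 0.0
```

```bash
python3 - <<'E'
from h import *
st();mv([.50,.0,.38],14)
E
```

```text
1.15 [0.4372 0.2227 0.362 ] F [ 0.89  0.68 -1.36] gap 1.002 gf 0.0 j [ 0.4  -0.15  1.28 -0.    2.01 -0.05]
from [0.4372 0.2227 0.362 ] yaw 25.86 shift [-0.911  -0.1626 -0.0721] spin 0.1318 len 0.2321
```

Request:
carry_out(
  plan=[
    [-1,-0.19,-0.03,-0.02,0.06],
    [-1,-0.38,-0.06,-0.04,0.12],
    [-1,-0.57,-0.1,-0.06,0.13],
    [-1,-0.76,-0.13,-0.07,0.13],
    [-1,-0.91,-0.16,-0.07,0.13],
  ],
)

```text
time_s: 1.65
tool_pos: [0.4999, -0.0002, 0.3789]
eef_rot: [0.615, 0.789, -0.0, 0.0]
contact_force: [-0.2, -0.2, 0.2]
finger_gap: 1.003
gripper_force: 0.0
```

Request:
carry_out(
  plan=[
    [-1,0,0,0,0],
    [-1,0,0,0,0],
    [-1,0,0,0,0],
    [-1,0,0,0,0],
    [-1,0,0,0,0],
  ],
)

```text
time_s: 2.15
tool_pos: [0.4994, 0.0035, 0.379]
eef_rot: [0.614, 0.79, 0.0, 0.0]
contact_force: [0.6, 0.2, -0.2]
finger_gap: 1.001
gripper_force: 0.0
```

```bash
python3 - <<'E'
from h import *
import pickle
st();w=cap('wrist');pickle.dump(w,open('w1.pkl','wb'));cv2.imwrite('pics/w1.png',cv2.resize(w['image'],(800,600),interpolation=3))
E
```

```text
2.15 [0.4994 0.0035 0.379 ] F [ 0.65  0.18 -0.24] gap 1.001 gf 0.0 j [-0.06 -0.12  1.22  0.    2.04 -0.31]
```

View pics/w1.png

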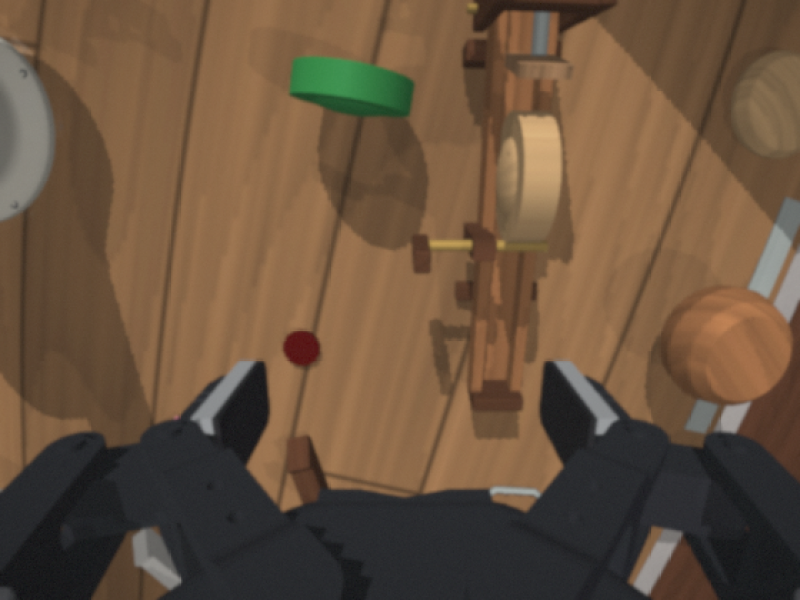

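The wrist view shows the channel vertical at px ~(350, 0–285) in the 560-wide image. The tab is at (295,177), the rod at v≈172, the end stop at (347,280), the lid at (371,125) and the chock nose at (211,320).

```bash
python3 - <<'E'
from h import *
import pickle
w=pickle.load(open('w1.pkl','rb'));i=w['image']
f=lambda a:cv2.rotate(cv2.resize(a,None,fx=5,fy=5,interpolation=cv2.INTER_CUBIC),cv2.ROTATE_90_COUNTERCLOCKWISE)
o=np.vstack([f(i[0:145,335:395]),f(i[145:290,325:385])]);cv2.imwrite('pics/w1c.png',o)
# tab mask-free projection check of guess
E
```

```text
(no output)
```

View pics/w1c.png

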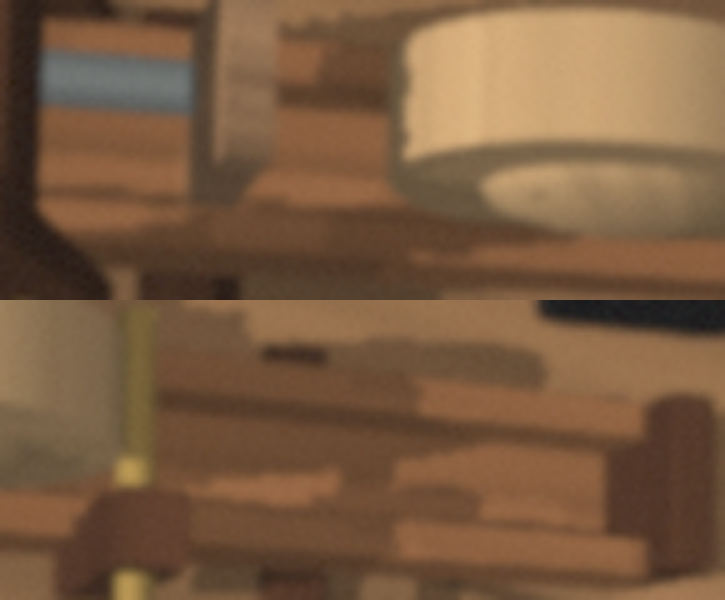

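```bash
cat > fit.py <<'E'
from h import *
import pickle
from scipy.optimize import least_squares
w=pickle.load(open('w1.pkl','rb'))
t6=np.tan(np.radians(6));fl=lambda x:.040+x*t6
# (u,v, x or None, y or None, height above floor or abs z)
obs=[(365.4,281.2,-.232,-.0275,.0402),(330.6,281.2,-.232,.0275,.0402),
(329.4,275,None,.0275,.0241),(334,225,None,.0275,.0241),(339,145,None,.0275,.0241),(342,90,None,.0275,.0241),
(357,273,None,-.0155,.0241),(361.4,229,None,-.0155,.0241),(365,273,None,-.0275,.0241),
(362,172,-.0557,None,.0553),(338,171.7,-.0557,None,.0553)]
def loc(p,P):
    c,s=np.cos(p[2]),np.sin(p[2]);d=P[:2]-p[:2];return c*d[0]+s*d[1],-s*d[0]+c*d[1]
def res(p,full=0):
    r=[]
    for u,v,x,y,h in obs:
        xx=0. if x is None else x
        for _ in range(4):
            P=onz(w,u,v,fl(xx)+h);lx,ly=loc(p,P)
            if x is None: xx=lx
        r+=[0 if x is None else lx-x, 0 if y is None else ly-y]
    return np.array(r)
if __name__=='__main__':
    f=least_squares(res,[.578,.078,np.radians(104)],loss='soft_l1',f_scale=.002)
    p=f.x;print(p[:2].round(4),np.degrees(p[2]).round(2));print((res(p)*1e3).round(1).reshape(-1,2).tolist())
    np.save('chan.npy',p)
    c,s=np.cos(p[2]),np.sin(p[2]);W=lambda x,y,z:np.array([p[0]+c*x-s*y,p[1]+s*x+c*y,z])
    d=pickle.load(open('c0.pkl','rb'))
    for n,c_ in(('wrist',w),('top',d['top']),('side',d['side'])):
        print(n,'stop',proj(c_,W(-.232,0,.0558)).round(1),'lid',proj(c_,W(.004,0,.0957)).round(1),'tabtop(y=.08)',proj(c_,W(-.0557,.08,.1425)).round(1))
E
python3 fit.py
```

```text
[0.5856 0.0807] 103.84
[[0.8, 1.6], [0.8, 0.4], [0.0, 0.1], [0.0, -1.2], [0.0, -0.3], [0.0, 0.4], [0.0, -0.3], [0.0, 0.5], [0.0, -1.1], [-0.8, 0.0], [-0.8, 0.0]]
wrist stop [348.6 281.7] lid [366.9 124. ] tabtop(y=.08) [302.8 178.5]
top stop [298.5 164.9] lid [225.7 177.8] tabtop(y=.08) [249.7 194. ]
side stop [226.2 208.1] lid [232.9 247.2] tabtop(y=.08) [255.3 220.6]
```

The channel fits with about 1 mm residuals: origin (0.5856, 0.0807), yaw 103.84°. Next I'll look at the chock.

```bash
python3 - <<'E'
from h import *
mv([.49,-.385,.32],28)
E
```

```text
from [0.4994 0.0034 0.379 ] yaw 14.28 shift [-1.4963 -0.4197  0.2359] spin -0.1525 len 0.393
```

Request:
carry_out(
  plan=[
    [-1,-0.19,-0.05,0.03,-0.05],
    [-1,-0.38,-0.11,0.06,-0.1],
    [-1,-0.57,-0.16,0.09,-0.15],
    [-1,-0.76,-0.21,0.12,-0.15],
    [-1,-0.95,-0.27,0.15,-0.15],
  ],
)

```text
time_s: 2.7
tool_pos: [0.4923, -0.2453, 0.3411]
eef_rot: [0.517, 0.856, 0.0, 0.0]
contact_force: [0.9, -0.7, 0.0]
finger_gap: 0.997
gripper_force: 0.0
```

```bash
python3 - <<'E'
from h import *
mv([.49,-.385,.32],28)
E
```

```text
from [ 0.4923 -0.2453  0.3411] yaw 27.76 shift [-0.4903 -0.2684  0.0844] spin -0.0027 len 0.1413
```

Request:
carry_out(
  plan=[
    [-1,-0.17,-0.09,0.03,0],
    [-1,-0.34,-0.18,0.06,0],
    [-1,-0.49,-0.27,0.08,0],
    [-1,-0.49,-0.27,0.08,0],
    [-1,-0.49,-0.27,0.08,0],
  ],
)

```text
time_s: 3.2
tool_pos: [0.4894, -0.3842, 0.3203]
eef_rot: [0.518, 0.855, 0.0, -0.001]
contact_force: [-0.3, 0.1, 0.7]
finger_gap: 1.003
gripper_force: 0.0
```

```bash
python3 - <<'E'
from h import *
import pickle
st();w=cap('wrist');pickle.dump(w,open('w2.pkl','wb'));i=w['image']
cv2.imwrite('pics/w2.png',cv2.resize(i,(800,600),interpolation=3))
for P in([.477,-.355,.082],[.439,-.284,0]):print(proj(w,np.array(P)))
E
```

```text
3.2 [ 0.4894 -0.3842  0.3203] F [-0.28  0.1   0.65] gap 1.003 gf 0.0 j [-0.72  0.18  1.02  0.    1.94 -1.2 ]
[285.68154116 149.0078914 ]
[284.72793739  80.53007929]
```

View pics/w2.png

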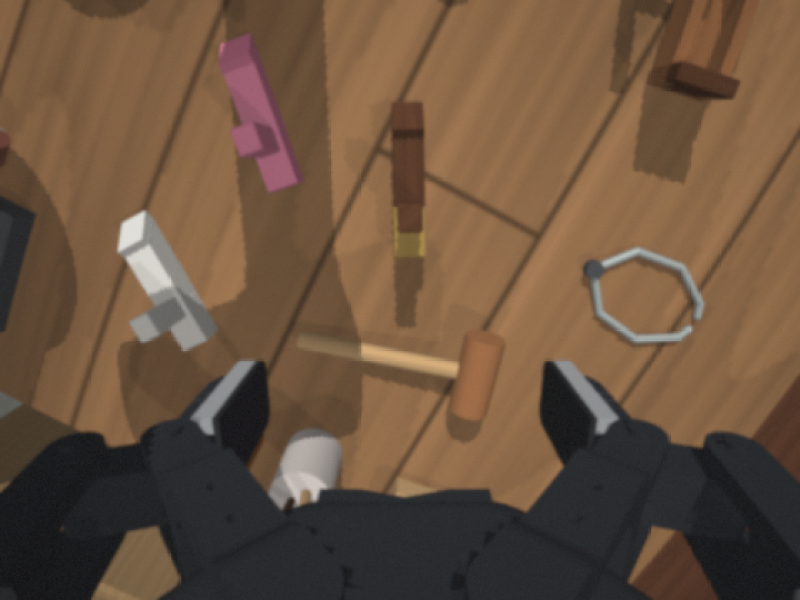

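The dark chock is aligned with the image, with its toe edge at (286,71), brass heel top edge at (287,178) and post-top back edge at (287,162) in 560-scale. The mallet, behind it at (320,255), is clear of the fingers.

```bash
python3 - <<'E'
from h import *
import pickle
w=pickle.load(open('w2.pkl','rb'));k=1/1.4286
toe=onz(w,408*k,102.5*k,0);hl=onz(w,410*k,255*k,.031);pb=onz(w,410*k,231.5*k,.082)
d=(toe-hl)[:2];L=np.linalg.norm(d);e=d/L
print('len',L,'heading',np.degrees(np.arctan2(e[1],e[0])),'post-back to toe',(toe-pb)[:2]@e)
g=((toe[:2]-.1*e)+(hl[:2]+.04*e)+(pb[:2]+.011*e))/3
print(toe[:2]-.1*e,hl[:2]+.04*e,pb[:2]+.011*e,g)
print([proj(w,np.array([*(g+.011*s*e),.082])) for s in(1,-1)])
mv([*g,.15],np.degrees(np.arctan2(e[1],e[0]))-90);mv([*g,.066],None)
for n,q in(('pink',(225,150)),('mallet end',(300,340)),('mallet head',(457,370))):
  P=onz(w,q[0]*k,q[1]*k,.02)[:2]-g;print(n,P@e,P@[-e[1],e[0]])
E
```

```text
len 0.13388543072725104 heading 118.39975007605838 post-back to toe 0.10576939655586713
[ 0.48251007 -0.36184372] [ 0.47960186 -0.35646503] [ 0.4797582  -0.35738541] [ 0.48062338 -0.35856472]
[array([286.97870029, 143.35369244]), array([287.18801389, 163.34360748])]
from [ 0.4898 -0.3833  0.3213] yaw 27.7 shift [0.1047 0.0136 0.6853] spin -0.0077 len 0.1733
from [ 0.4898 -0.3833  0.3213] yaw 27.7 shift [0.1047 0.0136 1.0213] spin 0.0 len 0.2567
pink 0.05755963386521011 0.1628269669032015
mallet end -0.1223120913729982 0.10802565075085921
mallet head -0.15604182302557656 -0.04568503413675882
```

Request:
carry_out(
  plan=[
    [-1,0.03,0,0.15,0],
    [-0.6,0.06,0,0.32,0],
    [-0.3,0.1,0.01,0.48,-0.01],
    [-0.2,0.1,0.01,0.64,-0.01],
    [-0.2,0.1,0.01,0.7,-0.01],
  ],
)

```text
time_s: 3.75
tool_pos: [0.4795, -0.3575, 0.1426]
eef_rot: [0.51, 0.86, 0.001, -0.003]
contact_force: [-0.1, 0.2, -0.8]
finger_gap: 0.6
gripper_force: 0.0
```

```bash
python3 - <<'E'
from h import *
st();mv([.480,-.358,.066],28.4)
E
```

```text
3.75 [ 0.4795 -0.3575  0.1426] F [-0.09  0.17 -0.81] gap 0.6 gf 0.0 j [-0.7   0.1   1.43  0.    1.62 -1.2 ]
from [ 0.4795 -0.3575  0.1426] yaw 28.73 shift [-0.0028  0.0009  0.3065] spin 0.0037 len 0.0766
```

Request:
carry_out(
  plan=[
    [-0.2,0,0,0.12,0],
    [-0.2,0,0,0.24,0],
    [-0.2,0,0,0.32,0],
    [0.2,0,0,0.32,0],
    [1,0,0,0.32,0],
  ],
  force=40,
)

```text
time_s: 4.25
tool_pos: [0.481, -0.3604, 0.0683]
eef_rot: [0.51, 0.86, -0.0, 0.001]
contact_force: [0.1, -0.4, 0.4]
finger_gap: 0.272
gripper_force: 0.0
```

Request:
carry_out(
  plan=[
    [1,0,0,0,0],
    [1,0,0,0,0],
    [1,0,0,0,0],
    [1,0,0,0,0],
    [1,0,0,0,0],
  ],
)

```text
time_s: 4.75
tool_pos: [0.4811, -0.3611, 0.0688]
eef_rot: [0.511, 0.86, -0.0, 0.002]
contact_force: [0.7, 0.9, 6.4]
finger_gap: 0.226
gripper_force: 43.1
```

Request:
carry_out(
  plan=[
    [1,0,0,-0.06,0],
    [1,0,0,-0.15,0],
    [1,0,0,-0.27,0],
    [1,0,0,-0.4,0],
    [1,0,0,-0.4,0],
  ],
)

```text
time_s: 5.25
tool_pos: [0.4816, -0.3621, 0.1734]
eef_rot: [0.511, 0.86, -0.001, 0.005]
contact_force: [0.6, -1.1, -0.5]
finger_gap: 0.226
gripper_force: 42.3
```

```bash
cat >> h.py <<'E'
def W(x,y,z):
    p=np.load('chan.npy');c,s=np.cos(p[2]),np.sin(p[2]);return np.array([p[0]+c*x-s*y,p[1]+s*x+c*y,z])
def L(P):
    p=np.load('chan.npy');c,s=np.cos(p[2]),np.sin(p[2]);d=np.array(P)[:2]-p[:2];return np.array([c*d[0]+s*d[1],-s*d[0]+c*d[1],P[2]]).round(4)
E
python3 - <<'E'
from h import *
st();mv(W(-.174,0,.17),13.84)
E
```

```text
5.25 [ 0.4816 -0.3621  0.1734] F [ 0.62 -1.09 -0.5 ] gap 0.226 gf 42.3 j [-0.7   0.09  1.38 -0.    1.66 -1.2 ]
from [ 0.4816 -0.3621  0.1734] yaw 28.56 shift [0.6836 1.0354 0.0135] spin 0.1636 len 0.3102
```

Request:
carry_out(
  plan=[
    [1,0.06,0.1,0,0.03],
    [1,0.16,0.24,0,0.07],
    [1,0.26,0.4,0,0.11],
    [1,0.36,0.55,0,0.16],
    [1,0.42,0.64,0,0.16],
  ],
)

```text
time_s: 5.75
tool_pos: [0.5711, -0.1888, 0.1656]
eef_rot: [0.615, 0.789, 0.0, -0.001]
contact_force: [1.5, -0.6, -1.9]
finger_gap: 0.228
gripper_force: 42.1
```

```bash
python3 - <<'E'
from h import *
st();mv(W(-.174,0,.17),13.84)
E
```

```text
5.75 [ 0.5711 -0.1888  0.1656] F [ 1.5  -0.57 -1.87] gap 0.228 gf 42.1 j [-0.38  0.1   1.38  0.    1.66 -0.62]
from [ 0.5711 -0.1888  0.1656] yaw 14.17 shift [ 0.3351  0.3161 -0.0177] spin 0.0036 len 0.1153
```

Request:
carry_out(
  plan=[
    [1,0.1,0.1,-0.02,0.004],
    [1,0.2,0.19,-0.03,0.004],
    [1,0.28,0.27,-0.03,0.004],
    [1,0.33,0.31,-0.03,0.004],
    [1,0.33,0.31,-0.03,0.004],
  ],
)

```text
time_s: 6.25
tool_pos: [0.6255, -0.0911, 0.1729]
eef_rot: [0.616, 0.788, -0.0, -0.001]
contact_force: [0.0, -0.1, -1.8]
finger_gap: 0.229
gripper_force: 42.1
```

Request:
carry_out(
  plan=[
    [1,0,0,0,0],
    [1,0,0,0,0],
    [1,0,0,0,0],
    [1,0,0,0,0],
    [1,0,0,0,0],
  ],
)

```text
time_s: 6.75
tool_pos: [0.6251, -0.0935, 0.1739]
eef_rot: [0.617, 0.787, -0.0, 0.0]
contact_force: [-0.2, 0.2, -2.5]
finger_gap: 0.226
gripper_force: 42.1
```

```bash
python3 - <<'E'
from h import *
import pickle
st();s=manip.read_state();print(L(s['tool_pos']));mv(W(-.174,0,.12),13.84)
w=cap('wrist');pickle.dump(w,open('w3.pkl','wb'));cv2.imwrite('pics/w3.png',cv2.resize(w['image'][0:330,150:450],None,fx=1.8,fy=1.8,interpolation=3))
f=lambda P:((proj(w,P)-[150,0])*1.8).round(0)
for x in(-.17,-.06):print([f(W(x,y,.04+x*.105+.024)) for y in(-.0275,-.0155,.0155,.0275)])
E
```

```text
6.75 [ 0.6251 -0.0935  0.1739] F [-0.22  0.22 -2.49] gap 0.226 gf 42.1 j [-0.2   0.18  1.28 -0.    1.68 -0.44]
[-0.1786  0.0033  0.1739]
from [ 0.6251 -0.0935  0.1739] yaw 13.77 shift [0.0185 0.0132 0.2158] spin -0.0008 len 0.0542
[array([310., 345.]), array([283., 345.]), array([212., 345.]), array([184., 345.])]
[array([322.,  66.]), array([290.,  66.]), array([207.,  66.]), array([175.,  66.])]
```

View pics/w3.png

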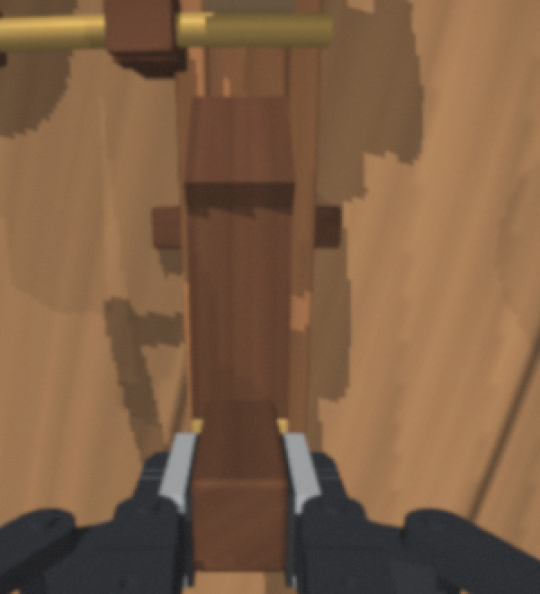

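The chock hangs straight over the channel: toe edge at (193–290, 97) and nose top edge at (185–293, 183) in the crop. The walls are outside it at u≈177 and 320, and the rod is ahead at v≈30.

```bash
python3 - <<'E'
from h import *
import pickle
w=pickle.load(open('w3.pkl','rb'))
g=lambda u,v,z:L(onz(w,150+u/1.8,v/1.8,z))
print('toe',g(193,97,.107),g(290,97,.107));print('nosetop',g(185,183,.136),g(293,183,.136))
print('post front top',g(196,478,.187),g(284,478,.187), 'back',g(205,403,.187))
s=np.load('chan.npy')
print('rod',g(325,30,.0895+.005),g(165,32,.0945))
print('wall', g(177,60,.056),g(320,60,.056), g(183,345,.046),g(308,345,.046))
E
```

```text
toe [-0.0799  0.0172  0.107 ] [-0.08   -0.0117  0.107 ]
nosetop [-0.1061  0.0174  0.136 ] [-0.1061 -0.0105  0.136 ]
post front top [-0.1643  0.0121  0.187 ] [-0.1643 -0.0054  0.187 ] back [-0.1486  0.01    0.187 ]
rod [-0.0577 -0.0234  0.0945] [-0.0582  0.0266  0.0945]
wall [-0.0575  0.0268  0.056 ] [-0.0575 -0.027   0.056 ] [-0.17   0.028  0.046] [-0.1701 -0.0265  0.046 ]
```

Request:
carry_out(
  plan=[
    [1,0.016,0.012,0,0],
    [1,0.016,0.012,0.05,0],
    [1,0.016,0.012,0.13,0],
    [1,0.016,0.012,0.2,0],
    [1,0.016,0.012,0.24,0],
  ],
  force=30,
)

```text
time_s: 7.3
tool_pos: [0.6263, -0.0878, 0.1107]
eef_rot: [0.617, 0.787, -0.001, -0.002]
contact_force: [-0.3, -0.5, -2.3]
finger_gap: 0.231
gripper_force: 42.1
```

```bash
python3 - <<'E'
from h import *
st();s=manip.read_state();print(L(s['tool_pos']))
E
```

```text
7.3 [ 0.6263 -0.0878  0.1107] F [-0.34 -0.45 -2.32] gap 0.231 gf 42.1 j [-0.19  0.2   1.37 -0.    1.58 -0.43]
[-0.1734  0.0008  0.1107]
```

Request:
carry_out(
  plan=[
    [1,0,0,0.02,0],
    [1,0,0,0.04,0],
    [1,0,0,0.06,0],
    [1,0,0,0.075,0],
    [1,0,0,0.085,0],
  ],
  force=25,
)

```text
time_s: 7.8
tool_pos: [0.6286, -0.0902, 0.0958]
eef_rot: [0.617, 0.787, 0.0, 0.003]
contact_force: [0.5, -7.8, 9.0]
finger_gap: 0.232
gripper_force: 43.9
```

```bash
python3 - <<'E'
from h import *
st();s=manip.read_state();print(L(s['tool_pos']))
E
```

```text
7.8 [ 0.6286 -0.0902  0.0958] F [ 0.47 -7.79  9.02] gap 0.232 gf 43.9 j [-0.19  0.21  1.39 -0.    1.54 -0.43]
[-0.1763 -0.0009  0.0958]
```

Request:
carry_out(
  plan=[
    [1,-0.004,0,0.008,0],
    [1,-0.006,0,0.012,0],
    [0.2,-0.006,0,0.012,0],
    [0.2,-0.006,0,0.012,0],
    [0.2,-0.006,0,0.012,0],
  ],
)

```text
time_s: 8.3
tool_pos: [0.6276, -0.0894, 0.0895]
eef_rot: [0.617, 0.787, 0.0, -0.0]
contact_force: [0.7, -0.5, 0.7]
finger_gap: 0.401
gripper_force: 0.0
```

Request:
carry_out(
  plan=[
    [0.2,0,0,0,0],
    [0.2,0,0,0,0],
    [0.2,0,0,0,0],
    [0.2,0,0,0,0],
    [0.2,0,0,0,0],
  ],
)

```text
time_s: 8.8
tool_pos: [0.6276, -0.0897, 0.0895]
eef_rot: [0.617, 0.787, -0.0, -0.0]
contact_force: [0.6, 0.3, 0.1]
finger_gap: 0.397
gripper_force: 0.0
```

```bash
python3 - <<'E'
from h import *
import pickle
st();s=manip.read_state();print(L(s['tool_pos']))
w=cap('wrist');pickle.dump(w,open('w4.pkl','wb'));cv2.imwrite('pics/w4.png',cv2.resize(w['image'][0:330,150:450],None,fx=1.8,fy=1.8,interpolation=3))
E
```

```text
8.8 [ 0.6276 -0.0897  0.0895] F [0.59 0.31 0.12] gap 0.397 gf 0.0 j [-0.2   0.21  1.39  0.    1.54 -0.44]
[-0.1756 -0.      0.0895]
```

View pics/w4.png

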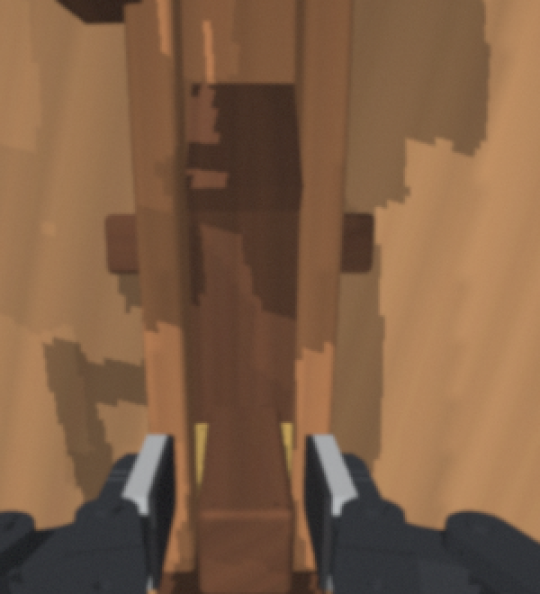

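The chock is seated between the walls: toe edge at (190–298, 83), nose top edge at v≈210, brass heel at v≈450, and post between the open fingers.

```bash
python3 - <<'E'
from h import *
import pickle
w=pickle.load(open('w4.pkl','rb'))
g=lambda u,v,z:L(onz(w,150+u/1.8,v/1.8,z))
print(g(190,83,.033),g(298,83,.033),'nosetop',g(188,210,.061),g(301,210,.061),'posttop front',g(200,512,.1035),g(291,512,.1035),'far',g(212,412,.105))
E
```

```text
[-0.075   0.0139  0.033 ] [-0.075  -0.0163  0.033 ] nosetop [-0.1099  0.0127  0.061 ] [-0.1099 -0.015   0.061 ] posttop front [-0.1683  0.008   0.1035] [-0.1683 -0.0102  0.1035] far [-0.1465  0.0053  0.105 ]
```

Request:
carry_out(
  plan=[
    [0.2,-0.009,0.002,0.002,0],
    [0.2,-0.018,0.004,0.004,0],
    [1,-0.018,0.004,0.004,0],
    [1,-0.018,0.004,0.004,0],
    [1,-0.018,0.004,0.004,0],
  ],
  force=30,
)

```text
time_s: 9.35
tool_pos: [0.6297, -0.0941, 0.0885]
eef_rot: [0.617, 0.787, -0.0, 0.0]
contact_force: [0.2, -0.8, -0.1]
finger_gap: 0.231
gripper_force: 31.5
```

Request:
carry_out(
  plan=[
    [1,0,0,0,0],
    [1,0,0,0,0],
    [1,0,0,0,0],
    [1,0,0,0,0],
    [1,0,0,0,0],
  ],
)

```text
time_s: 9.85
tool_pos: [0.6296, -0.0938, 0.0885]
eef_rot: [0.617, 0.787, -0.0, -0.0]
contact_force: [-0.4, -1.2, -0.7]
finger_gap: 0.231
gripper_force: 31.4
```

```bash
cat >> h.py <<'E'
def fc():
    s=manip.read_state();p=np.load('chan.npy')[2];F=s['contact_force'];a=np.array([np.cos(p),np.sin(p),0]);
    fx=a@F;k=np.radians(6);l=L(s['tool_pos'])
    print(round(s['time_s'],2),'L',l,'along',round(l[0]*np.cos(k)+l[2]*np.sin(k),4),'perp',round(-l[0]*np.sin(k)+l[2]*np.cos(k),4),'Fslope',round(fx*np.cos(k)+F[2]*np.sin(k),2),'Fperp',round(-fx*np.sin(k)+F[2]*np.cos(k),2),'Fy',round(-np.sin(p)*F[0]+np.cos(p)*F[1],2),'gap',round(s['finger_gap'],3),'gf',round(s['gripper_force'],1))
E
python3 -c "
from h import *
fc()"
```

```text
9.85 L [-0.18   -0.0009  0.0885] along -0.1698 perp 0.1068 Fslope -1.13 Fperp -0.61 Fy 0.66 gap 0.231 gf 31.4
```

Request:
carry_out(
  plan=[
    [1,0.036,0,-0.004,0],
    [1,0.072,0,-0.008,0],
    [1,0.108,0,-0.011,0],
    [1,0.144,0,-0.015,0],
    [1,0.18,0,-0.019,0],
  ],
)

```text
time_s: 10.35
tool_pos: [0.6186, -0.049, 0.0934]
eef_rot: [0.617, 0.787, 0.0, -0.0]
contact_force: [0.6, -1.0, -2.4]
finger_gap: 0.228
gripper_force: 31.4
```

```bash
python3 -c "
from h import *
fc()"
```

```text
10.35 L [-0.1339 -0.001   0.0934] along -0.1234 perp 0.1069 Fslope -1.38 Fperp -2.24 Fy -0.29 gap 0.228 gf 31.4
```

Request:
carry_out(
  plan=[
    [1,0.01,0,-0.001,0],
    [1,0.02,0,-0.002,0],
    [1,0.03,0,-0.003,0],
    [1,0.04,0,-0.004,0],
    [1,0.052,0,-0.0055,0],
  ],
)

```text
time_s: 10.85
tool_pos: [0.6158, -0.0377, 0.0946]
eef_rot: [0.617, 0.787, -0.0, -0.0]
contact_force: [0.4, -0.3, -2.3]
finger_gap: 0.231
gripper_force: 31.3
```

Request:
carry_out(
  plan=[
    [1,0.003,0,0,0],
    [1,0.006,0,-0.001,0],
    [1,0.009,0,-0.001,0],
    [1,0.012,0,-0.001,0],
    [1,0.012,0,-0.001,0],
  ],
)

```text
time_s: 11.35
tool_pos: [0.6151, -0.0345, 0.0949]
eef_rot: [0.617, 0.787, 0.0, -0.0]
contact_force: [-0.0, 0.4, -1.8]
finger_gap: 0.229
gripper_force: 31.3
```

```bash
python3 -c "
from h import *
fc()"
```

```text
11.35 L [-0.119  -0.001   0.0949] along -0.1084 perp 0.1068 Fslope 0.23 Fperp -1.79 Fy -0.1 gap 0.229 gf 31.3
```

Request:
carry_out(
  plan=[
    [1,0.003,0,0,0],
    [1,0.006,0,-0.001,0],
    [1,0.009,0,-0.001,0],
    [1,0.012,0,-0.001,0],
    [1,0.012,0,-0.001,0],
  ],
)

```text
time_s: 11.85
tool_pos: [0.6144, -0.0315, 0.0953]
eef_rot: [0.617, 0.787, 0.0, -0.0]
contact_force: [0.5, -0.3, -2.4]
finger_gap: 0.229
gripper_force: 31.3
```

Request:
carry_out(
  plan=[
    [1,0.003,0,0,0],
    [1,0.006,0,-0.001,0],
    [1,0.009,0,-0.001,0],
    [1,0.012,0,-0.0015,0],
    [1,0.012,0,-0.0015,0],
  ],
)

```text
time_s: 12.35
tool_pos: [0.6136, -0.0286, 0.0955]
eef_rot: [0.617, 0.787, 0.0, -0.0]
contact_force: [-0.6, -0.3, -0.6]
finger_gap: 0.231
gripper_force: 31.3
```

Request:
carry_out(
  plan=[
    [1,0.003,0,0,0],
    [1,0.006,0,-0.001,0],
    [1,0.009,0,-0.001,0],
    [1,0.012,0,-0.0015,0],
    [1,0.012,0,-0.0015,0],
  ],
)

```text
time_s: 12.85
tool_pos: [0.6129, -0.0257, 0.0959]
eef_rot: [0.617, 0.787, 0.0, -0.0]
contact_force: [-1.0, -0.4, -1.8]
finger_gap: 0.232
gripper_force: 31.3
```

Request:
carry_out(
  plan=[
    [1,0.003,0,0,0],
    [1,0.006,0,-0.001,0],
    [1,0.009,0,-0.001,0],
    [1,0.012,0,-0.001,0],
    [1,0.012,0,-0.001,0],
  ],
)

```text
time_s: 13.35
tool_pos: [0.6122, -0.0228, 0.0962]
eef_rot: [0.617, 0.787, 0.0, -0.0]
contact_force: [0.4, -0.5, -2.1]
finger_gap: 0.23
gripper_force: 31.3
```

Request:
carry_out(
  plan=[
    [1,0.003,0,0,0],
    [1,0.006,0,-0.001,0],
    [1,0.009,0,-0.001,0],
    [1,0.012,0,-0.001,0],
    [1,0.012,0,-0.001,0],
  ],
)

```text
time_s: 13.85
tool_pos: [0.6115, -0.0199, 0.0965]
eef_rot: [0.617, 0.787, 0.0, -0.0]
contact_force: [0.5, -0.3, -1.4]
finger_gap: 0.233
gripper_force: 31.3
```

Request:
carry_out(
  plan=[
    [1,0.003,0,0,0],
    [1,0.006,0,-0.001,0],
    [1,0.009,0,-0.001,0],
    [1,0.012,0,-0.0015,0],
    [1,0.012,0,-0.0015,0],
  ],
)

```text
time_s: 14.35
tool_pos: [0.6108, -0.0169, 0.0969]
eef_rot: [0.617, 0.787, 0.0, -0.0]
contact_force: [-0.4, 0.5, -2.0]
finger_gap: 0.23
gripper_force: 31.3
```

```bash
python3 - <<'E'
from h import *
import pickle
fc();d=pickle.load(open('c0.pkl','rb'))['side'];c=cap('side');pickle.dump(c,open('s2.pkl','wb'))
for i in(d['image'],c['image']):
    h=cv2.cvtColor(i,cv2.COLOR_BGR2HSV)[225:265,222:250];m=(h[...,2]>170)&(h[...,1]<140);v,u=np.nonzero(m);print(m.sum(),(u+222).mean() if m.any() else 0,(v+225).mean() if m.any() else 0,(v+225).min(),(v+225).max())
a=np.hstack([d['image'][180:300,190:290],c['image'][180:300,190:290]])
cv2.imwrite('pics/s2.png',cv2.resize(a,None,fx=4,fy=4,interpolation=3))
E
```

```text
14.35 L [-0.1009 -0.0011  0.0969] along -0.0902 perp 0.1069 Fslope 0.41 Fperp -2.03 Fy 0.24 gap 0.23 gf 31.3
204 233.55882352941177 241.29901960784315 230 252
170 234.09411764705882 244.1764705882353 235 253
```

View pics/s2.png

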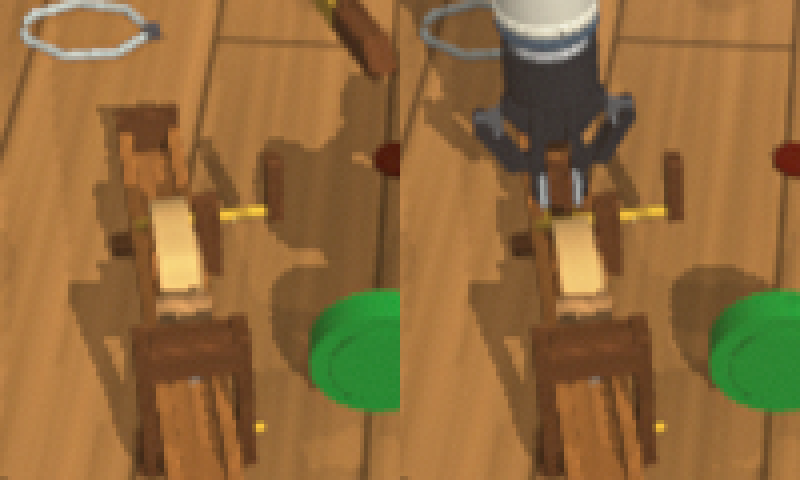

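The side view shows the lid rolled uphill: its top edge went from v=230 to 235. The chock is sliding under the rod and the lid is close to the pad. I'll keep feeling for it.

Request:
carry_out(
  plan=[
    [1,0.003,0,0,0],
    [1,0.006,0,-0.001,0],
    [1,0.009,0,-0.001,0],
    [1,0.012,0,-0.001,0],
    [1,0.012,0,-0.001,0],
  ],
)

```text
time_s: 14.9
tool_pos: [0.6101, -0.0141, 0.0971]
eef_rot: [0.617, 0.787, 0.0, -0.0]
contact_force: [-0.2, 0.7, -0.8]
finger_gap: 0.229
gripper_force: 31.3
```

Request:
carry_out(
  plan=[
    [1,0.003,0,0,0],
    [1,0.006,0,-0.001,0],
    [1,0.009,0,-0.001,0],
    [1,0.01,0,-0.001,0],
    [1,0.01,0,-0.001,0],
  ],
)

```text
time_s: 15.4
tool_pos: [0.6096, -0.0124, 0.0975]
eef_rot: [0.617, 0.787, -0.0, 0.0]
contact_force: [1.6, -4.2, -1.5]
finger_gap: 0.232
gripper_force: 31.4
```

Request:
carry_out(
  plan=[
    [1,0.002,0,0,0],
    [1,0.004,0,0,0],
    [1,0.004,0,0,0],
    [1,0.004,0,0,0],
    [1,0.004,0,0,0],
  ],
)

```text
time_s: 15.9
tool_pos: [0.6096, -0.012, 0.0977]
eef_rot: [0.617, 0.787, -0.0, 0.001]
contact_force: [2.2, -7.0, -0.6]
finger_gap: 0.23
gripper_force: 31.4
```

```bash
python3 -c "
from h import *
fc()"
```

```text
15.9 L [-0.0957 -0.0011  0.0977] along -0.085 perp 0.1072 Fslope -7.36 Fperp 0.2 Fy -0.43 gap 0.23 gf 31.4
```

Request:
carry_out(
  plan=[
    [1,0.001,0,0,0],
    [1,0.001,0,0,0],
    [1,0.001,0,0,0],
    [1,0.001,0,0,0],
    [1,0.001,0,0,0],
  ],
)

```text
time_s: 16.4
tool_pos: [0.6095, -0.0119, 0.0978]
eef_rot: [0.617, 0.787, -0.001, 0.001]
contact_force: [0.6, -6.3, 0.2]
finger_gap: 0.233
gripper_force: 31.4
```

```bash
python3 -c "
from h import *
fc()"
```

```text
16.4 L [-0.0957 -0.0011  0.0978] along -0.085 perp 0.1073 Fslope -6.22 Fperp 0.87 Fy 0.88 gap 0.233 gf 31.4
```

Request:
carry_out(
  plan=[
    [1,0.002,0,0,0],
    [1,0.002,0,0,0],
    [1,0.002,0,0,0],
    [1,0.002,0,0,0],
    [1,0.002,0,0,0],
  ],
)

```text
time_s: 16.9
tool_pos: [0.6095, -0.0117, 0.0978]
eef_rot: [0.617, 0.787, -0.001, 0.001]
contact_force: [1.2, -7.7, 0.1]
finger_gap: 0.23
gripper_force: 31.5
```

```bash
python3 -c "
from h import *
fc()
for _ in range(4): manip.capture('top'); fc()"
```

```text
16.9 L [-0.0955 -0.0011  0.0978] along -0.0848 perp 0.1072 Fslope -7.69 Fperp 0.87 Fy 0.71 gap 0.23 gf 31.5
16.95 L [-0.0955 -0.0011  0.0978] along -0.0848 perp 0.1072 Fslope -8.13 Fperp -0.26 Fy 0.44 gap 0.231 gf 31.5
17.0 L [-0.0955 -0.0011  0.0978] along -0.0848 perp 0.1072 Fslope -8.15 Fperp 0.5 Fy 0.37 gap 0.232 gf 31.5
17.05 L [-0.0955 -0.0011  0.0978] along -0.0848 perp 0.1072 Fslope -8.41 Fperp -0.99 Fy 0.62 gap 0.233 gf 31.5
17.1 L [-0.0955 -0.0011  0.0979] along -0.0847 perp 0.1073 Fslope -6.58 Fperp 0.39 Fy -0.22 gap 0.231 gf 31.5
```

Request:
carry_out(
  plan=[
    [0.4,0,0,0,0],
    [0.2,0,0,0,0],
    [0.2,0,0,0,0],
    [0.2,0,0,0,0],
    [0.2,0,0,0,0],
  ],
)

```text
time_s: 17.6
tool_pos: [0.609, -0.0098, 0.0973]
eef_rot: [0.617, 0.787, 0.0, -0.0]
contact_force: [0.4, 0.1, -1.0]
finger_gap: 0.401
gripper_force: 0.0
```

```bash
python3 - <<'E'
from h import *
fc();s=manip.read_state();print(s['tool_pos'])
# next: straight up, then back over tab
P=s['tool_pos'].copy();P[2]=.24;mv(P,13.84)
E
```

```text
17.6 L [-0.0935 -0.0011  0.0973] along -0.0828 perp 0.1065 Fslope -0.12 Fperp -0.99 Fy -0.4 gap 0.401 gf 0.0
[ 0.60902748 -0.0097618   0.09733742]
from [ 0.609  -0.0098  0.0973] yaw 13.84 shift [ 0.      0.     -0.5707] spin -0.0 len 0.1427
```

Request:
carry_out(
  plan=[
    [0.2,0,0,-0.08,0],
    [0.2,0,0,-0.24,0],
    [0.2,0,0,-0.42,0],
    [0.2,0,0,-0.6,0],
    [0.2,0,0,-0.72,0],
  ],
)

```text
time_s: 18.1
tool_pos: [0.6093, -0.0099, 0.2817]
eef_rot: [0.617, 0.787, 0.001, 0.002]
contact_force: [-0.3, -0.3, -0.2]
finger_gap: 0.397
gripper_force: 0.0
```

```bash
python3 - <<'E'
from h import *
fc();mv(W(-.10,.07,.29),13.84)
E
```

```text
18.1 L [-0.0937 -0.0013  0.2817] along -0.0637 perp 0.29 Fslope -0.25 Fperp -0.13 Fy 0.36 gap 0.397 gf 0.0
from [ 0.6093 -0.0099  0.2817] yaw 13.83 shift [-0.0252 -0.2853 -0.0333] spin -0.0001 len 0.0721
```

Request:
carry_out(
  plan=[
    [0.2,0,-0.07,0,0],
    [0.2,-0.01,-0.15,-0.01,0],
    [0.2,-0.02,-0.22,-0.03,0],
    [0.2,-0.02,-0.28,-0.03,0],
    [0.2,-0.02,-0.28,-0.03,0],
  ],
)

```text
time_s: 18.6
tool_pos: [0.5414, -0.0319, 0.2859]
eef_rot: [0.617, 0.787, 0.0, 0.001]
contact_force: [1.1, 0.5, 0.9]
finger_gap: 0.406
gripper_force: 0.0
```

```bash
python3 - <<'E'
from h import *
import pickle
fc()
w=pickle.load(open('w1.pkl','rb'));k=pickle.load(open('c0.pkl','rb'))['side'];c=cap('wrist');pickle.dump(c,open('w5.pkl','wb'))
for n,q in(('w1 u288.4-301.7 v164.5-190.4',w),('side u256-261 v217.4-235',k)):
  for y in(.08,.085,.09,.095):
    b=np.array([proj(q,W(-.0557+sx*.009,y+sy*.007,z)) for sx in(-1,1) for sy in(-1,1) for z in(.085,.1425)])
    print(n,y,b.min(0).round(1),b.max(0).round(1))
# brass & dark masks in new picture around predicted tab
h=cv2.cvtColor(c['image'],cv2.COLOR_BGR2HSV)
pt=proj(c,W(-.0557,.088,.1425));print('pred top',pt,'rod at wall',proj(c,W(-.0557,.03,.0945)))
m=((h[...,0]>20)&(h[...,0]<32)&(h[...,1]>120)&(h[...,2]>90)).astype(np.uint8)
n,l,s,ce=cv2.connectedComponentsWithStats(m)
for i in range(1,n):
  if s[i,4]>40:print('brass',s[i],ce[i].round(1))
u,v=pt.round().astype(int)
for r in range(v-40,v+44,6):print(r,[int(x) for x in c['image'][r,u-50:u+50:5].mean(1)])
E
```

```text
18.6 L [-0.0988  0.0699  0.2859] along -0.0684 perp 0.2947 Fslope 0.35 Fperp 0.87 Fy -1.22 gap 0.406 gf 0.0
w1 u288.4-301.7 v164.5-190.4 0.08 [294.6 163.2] [309.3 186.4]
w1 u288.4-301.7 v164.5-190.4 0.085 [290.8 163.2] [304.8 186.4]
w1 u288.4-301.7 v164.5-190.4 0.09 [286.9 163.2] [300.3 186.4]
w1 u288.4-301.7 v164.5-190.4 0.095 [283.1 163.1] [295.8 186.3]
side u256-261 v217.4-235 0.08 [252.7 218.5] [258.1 235.8]
side u256-261 v217.4-235 0.085 [254.3 218.3] [259.7 235.6]
side u256-261 v217.4-235 0.09 [255.8 218.2] [261.2 235.5]
side u256-261 v217.4-235 0.095 [257.4 218. ] [262.7 235.3]
pred top [260.37083464 145.40512378] rod at wall [324.79727841 140.98288283]
105 [75, 72, 81, 87, 83, 84, 83, 81, 78, 80, 78, 78, 76, 84, 107, 109, 110, 108, 108, 112]
111 [83, 86, 89, 89, 83, 85, 83, 84, 90, 85, 77, 79, 74, 96, 110, 109, 111, 109, 108, 113]
117 [82, 90, 90, 85, 83, 83, 82, 86, 92, 88, 82, 78, 74, 106, 109, 109, 109, 108, 111, 110]
123 [88, 88, 87, 85, 86, 84, 82, 87, 91, 85, 83, 79, 76, 107, 109, 111, 109, 107, 114, 110]
129 [88, 90, 90, 85, 84, 83, 83, 89, 88, 84, 84, 79, 78, 109, 108
[... 229 characters left out ...]
119, 102, 86, 84, 86, 89, 83, 69, 70, 72, 57, 108, 109, 104, 99, 107, 102, 97]
153 [123, 123, 117, 117, 114, 115, 120, 113, 111, 70, 68, 65, 82, 116, 120, 111, 108, 111, 108, 103]
159 [123, 123, 116, 116, 115, 119, 122, 121, 114, 64, 71, 70, 103, 117, 116, 107, 112, 112, 106, 103]
165 [123, 119, 116, 114, 116, 121, 125, 119, 114, 116, 113, 114, 116, 118, 116, 113, 112, 109, 105, 103]
171 [122, 119, 116, 113, 117, 123, 124, 117, 117, 117, 117, 116, 117, 118, 116, 115, 112, 107, 104, 102]
177 [122, 117, 115, 114, 119, 123, 123, 116, 116, 116, 116, 117, 116, 118, 113, 117, 112, 107, 103, 100]
183 [122, 115, 116, 113, 120, 124, 121, 115, 119, 116, 116, 117, 117, 117, 112, 119, 108, 104, 100, 69]
```

```bash
python3 - <<'E'
from h import *
import pickle
w=pickle.load(open('w1.pkl','rb'));c=pickle.load(open('w5.pkl','rb'))
for u,v in((290,60),(413,80),(405,115),(300,100)):print('green',L(onz(w,u*.7,v*.7,.11)),L(onz(w,u*.7,v*.7,0)))
b=np.array([proj(c,W(-.0575+sx*.009,.0875+sy*.007,z)) for sx in(-1,1) for sy in(-1,1) for z in(.1425,)]);print('tab top pred',b.round(1).tolist())
h=c['image'][100:175,240:300].mean(2);cv2.imwrite('/tmp/x.png',h)
for v in(138,144,150,156,160):print(v,[int(x) for x in c['image'][v,246:280:2].mean(1)])
for u in(258,262,266):print(u,[int(x) for x in c['image'][126:172:2,u].mean(1)])
fc();mv(W(-.0575,.0875,.20),13.84)
E
```

```text
green [0.0933 0.1931 0.11  ] [0.1166 0.2187 0.    ]
green [0.0783 0.0964 0.11  ] [0.0974 0.0945 0.    ]
green [0.0517 0.1025 0.11  ] [0.0632 0.1024 0.    ]
green [0.0631 0.1862 0.11  ] [0.0778 0.2099 0.    ]
tab top pred [[269.8, 158.8], [252.6, 158.8], [269.6, 136.3], [252.1, 136.4]]
138 [89, 89, 86, 84, 75, 65, 65, 61, 62, 65, 65, 59, 70, 135, 155, 156, 156]
144 [91, 88, 86, 73, 72, 70, 70, 73, 74, 73, 73, 58, 59, 97, 108, 108, 106]
150 [89, 89, 86, 71, 68, 70, 72, 73, 70, 69, 67, 54, 70, 110, 116, 116, 117]
156 [120, 118, 113, 91, 70, 69, 68, 67, 65, 68, 70, 64, 95, 115, 115, 117, 119]
160 [119, 117, 115, 94, 68, 66, 67, 70, 72, 70, 68, 69, 106, 115, 117, 117, 119]
258 [83, 82, 82, 73, 63, 64, 65, 62, 70, 70, 70, 70, 72, 70, 69, 68, 68, 67, 72, 103, 116, 117, 117]
262 [83, 85, 82, 71, 63, 65, 62, 62, 71, 74, 72, 71, 70, 68, 66, 65, 70, 72, 71, 104, 114, 115, 116]
266 [75, 78, 77, 65, 62, 64, 65, 62, 70, 73, 69, 70, 67, 64, 67, 70, 66, 68, 69, 104, 117, 117, 116]
18.65 L [-0.0988  0.0691  0.2854] along -0.0684 perp 0.2942 Fslope -1.47 Fperp 0.06 Fy 0.33 gap 0.402 gf 0.0
from [ 0.5421 -0.0317  0.2854] yaw 13.8 shift [ 0.165  -0.0736  0.3418] spin -0.0005 len 0.0966[ WARN:0@0.446] global loadsave.cpp:1063 imwrite_ Unsupported depth image for selected encoder is fallbacked to CV_8U.
```

Request:
carry_out(
  plan=[
    [0.2,0.08,-0.04,0.05,0],
    [0.2,0.155,-0.074,0.15,0],
    [0.2,0.155,-0.074,0.27,0],
    [0.2,0.155,-0.074,0.34,0],
    [0.2,0.155,-0.074,0.34,0],
  ],
)

```text
time_s: 19.15
tool_pos: [0.5142, 0.0021, 0.1961]
eef_rot: [0.617, 0.787, -0.002, -0.003]
contact_force: [-1.1, -0.4, 0.3]
finger_gap: 0.397
gripper_force: 0.0
```

```bash
python3 - <<'E'
from h import *
manip.capture('top');fc();mv(W(-.060,.0877,.1305),13.84)
c=cap('wrist')
def box(n,x,y):
    b=np.array([proj(c,W(x+sx*.009,y+sy*.007,.1425)) for sx in(-1,1) for sy in(-1,1)]);print(n,b.min(0).round(1),b.max(0).round(1))
box('pred',-.060,.0877)
u,v=proj(c,W(-.06,.0877,.1425)).astype(int)
for r in range(v-24,min(v+30,419),6):print(r,u-30,[int(x) for x in c['image'][r,u-30:u+32:3].mean(1)])
E
```

```text
19.2 L [-0.0596  0.0876  0.1983] along -0.0385 perp 0.2034 Fslope -0.51 Fperp 0.1 Fy -0.2 gap 0.398 gf 0.0
from [0.5148 0.0019 0.1983] yaw 13.85 shift [-0.0015 -0.0005  0.2714] spin 0.0001 len 0.0678
pred [271.  220.5] [295.7 249.8]
211 253 [127, 125, 121, 122, 123, 123, 103, 67, 68, 66, 69, 68, 69, 66, 102, 104, 103, 102, 101, 103, 101]
217 253 [127, 122, 121, 122, 124, 122, 93, 68, 68, 67, 66, 67, 69, 65, 117, 121, 119, 119, 116, 119, 117]
223 253 [126, 121, 120, 122, 122, 121, 83, 70, 73, 69, 71, 72, 74, 67, 108, 120, 118, 121, 118, 117, 115]
229 253 [123, 119, 120, 122, 122, 121, 77, 71, 71, 71, 74, 76, 76, 68, 105, 119, 119, 123, 118, 117, 113]
235 253 [122, 122, 121, 122, 123, 120, 80, 73, 74, 75, 74, 72, 71, 65, 104, 117, 120, 124, 117, 116, 114]
241 253 [121, 122, 124, 123, 122, 121, 84, 72, 73, 72, 71, 69, 70, 68, 104, 120, 124, 124, 119, 114, 111]
247 253 [121, 122, 122, 123, 121, 118, 88, 68, 70, 71, 73, 75, 74, 65, 108, 121, 123, 126, 120, 113, 107]
253 253 [120, 123, 122, 121, 121, 121, 122, 120, 120, 121, 125, 120, 118, 117, 120, 123, 124, 125, 116, 110, 108]
259 253 [123, 123, 122, 122, 120, 121, 121, 121, 121, 123, 123, 122, 119, 118, 121, 125, 125, 122, 115, 110, 107]
```

The tab matches the prediction, so I'll descend and grip it.

Request:
carry_out(
  plan=[
    [0.2,0,0,0.1,0],
    [0.2,0,0,0.19,0],
    [0.2,0,0,0.25,0],
    [0.2,0,0,0.27,0],
    [0.2,0,0,0.27,0],
  ],
  force=30,
)

```text
time_s: 19.75
tool_pos: [0.5152, 0.0015, 0.1325]
eef_rot: [0.617, 0.787, -0.0, -0.0]
contact_force: [-0.6, -0.1, -0.5]
finger_gap: 0.401
gripper_force: 0.0
```

Request:
carry_out(
  plan=[
    [1,0,0,0,0],
    [1,0,0,0,0],
    [1,0,0,0,0],
    [1,0,0,0,0],
    [1,0,0,0,0],
  ],
)

```text
time_s: 20.25
tool_pos: [0.5145, 0.0011, 0.134]
eef_rot: [0.617, 0.787, -0.001, -0.0]
contact_force: [-6.8, -0.2, 4.6]
finger_gap: 0.161
gripper_force: 31.9
```

```bash
python3 -c "
from h import *
fc()"
```

```text
20.25 L [-0.0603  0.0881  0.134 ] along -0.046 perp 0.1396 Fslope 1.9 Fperp 4.46 Fy 6.68 gap 0.161 gf 31.9
```

Request:
carry_out(
  plan=[
    [1,0,-0.04,0,0],
    [1,0,-0.09,0,0],
    [1,0,-0.15,0,0],
    [1,0,-0.2,0,0],
    [1,0,-0.24,0,0],
  ],
)

```text
time_s: 20.75
tool_pos: [0.457, -0.0132, 0.1339]
eef_rot: [0.617, 0.787, 0.001, 0.002]
contact_force: [2.8, -0.5, 3.9]
finger_gap: 0.159
gripper_force: 31.9
```

Request:
carry_out(
  plan=[
    [1,0,-0.006,0,0],
    [1,0,-0.012,0,0],
    [1,0,-0.014,0,0],
    [1,0,-0.014,0,0],
    [1,0,-0.014,0,0],
  ],
)

```text
time_s: 21.25
tool_pos: [0.4559, -0.0134, 0.1339]
eef_rot: [0.617, 0.787, 0.002, 0.003]
contact_force: [11.2, 1.1, 0.7]
finger_gap: 0.159
gripper_force: 31.9
```

```bash
python3 -c "
from h import *
fc()"
```

```text
21.25 L [-0.0604  0.1485  0.1339] along -0.0461 perp 0.1395 Fslope -1.54 Fperp 0.82 Fy -11.1 gap 0.159 gf 31.9
```

Request:
carry_out(
  plan=[
    [1,0,0.008,0,0],
    [0.3,0,0.008,0,0],
    [0.2,0,0.008,0,0],
    [0.2,0,0.008,0,0],
    [0.2,0,0.008,0,0],
  ],
)

```text
time_s: 21.75
tool_pos: [0.4551, -0.0131, 0.1319]
eef_rot: [0.617, 0.787, -0.0, -0.0]
contact_force: [-0.5, -0.0, 0.3]
finger_gap: 0.4
gripper_force: 0.0
```

Request:
carry_out(
  plan=[
    [0.2,0,0,-0.08,0],
    [0.2,0,0,-0.24,0],
    [0.2,0,0,-0.42,0],
    [0.2,0,0,-0.6,0],
    [0.2,0,0,-0.72,0],
  ],
)

```text
time_s: 22.25
tool_pos: [0.4554, -0.0131, 0.3159]
eef_rot: [0.617, 0.787, 0.001, 0.001]
contact_force: [0.4, 0.4, -0.0]
finger_gap: 0.397
gripper_force: 0.0
```

```bash
python3 - <<'E'
from h import *
import pickle
fc();c=cap('wrist');s=cap('side')
# tab top
for y in(.1475,):
    b=np.array([proj(c,W(-.06+sx*.009,y+sy*.007,.1425)) for sx in(-1,1) for sy in(-1,1)]);print('tab pred',b.min(0).round(1),b.max(0).round(1))
u,v=proj(c,W(-.06,.1475,.1425)).astype(int)
for r in(v-6,v,v+6):print([int(x) for x in c['image'][r,u-30:u+32:3].mean(1)])
for i in(pickle.load(open('s2.pkl','rb'))['image'],s['image']):
    h=cv2.cvtColor(i,cv2.COLOR_BGR2HSV)[225:265,222:250];m=(h[...,2]>170)&(h[...,1]<140);v,u=np.nonzero(m);print(m.sum(),(u+222).mean(),(v+225).mean(),(v+225).min(),(v+225).max())
E
```

```text
22.25 L [-0.06    0.1489  0.3159] along -0.0267 perp 0.3204 Fslope 0.24 Fperp -0.03 Fy -0.52 gap 0.397 gf 0.0
tab pred [276.4 179.8] [291.6 198.8]
[96, 81, 111, 124, 123, 123, 123, 102, 73, 73, 74, 73, 85, 116, 118, 122, 125, 123, 119, 116, 118]
[88, 91, 120, 123, 120, 123, 125, 103, 70, 72, 69, 68, 77, 116, 121, 125, 126, 122, 117, 116, 118]
[81, 108, 122, 122, 122, 126, 125, 103, 69, 67, 68, 70, 81, 118, 123, 125, 124, 120, 116, 118, 119]
170 234.09411764705882 244.1764705882353 235 253
156 234.21153846153845 244.64102564102564 236 253
```

```bash
python3 -c "
from rig import manip
print(manip.close_job())"
```

```text
the job is handed in; nothing more can be done
None
```

I handed the job in at about 22 s: the chock pressed the lid against the head rest at about 8 N by wrist-force readings (highest 8.4 N), I let go and drew the bolt fully out (60 mm), and the last side image showed the lid still up against the chock.

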